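Mix a bottle of marking paint by turning it over

ROBOT

A 6-joint arm with a two-finger parallel gripper is mounted at the origin on the work surface. World frame = base frame: x ahead of the robot, y to its left, z up, the work surface at z = 0. Lengths are in m, angles in degrees, forces in N, time in s.
With the tool pointing down it reaches from about 0.3 to 0.825 m from the base axis. Payload 5.4 kg.
Tool frame: the origin (TCP) lies midway between the tips of the shut fingers; the grasp point (between the pads) lies 19 mm behind it; x points along the fingers, y is the direction in which the jaws open and shut, and the axes are right-handed (so a half turn about x gives the same grasp; the last joint's range is limited). The gripper opens to 92 mm and grips with 3 to 60 N. Pads are 20 mm wide; open, the fingers measure 128 mm over their backs; the gripper's body (75 mm by 189 mm) begins 69 mm behind the grasp point.
Start: joints at [-83.944, 9.076, 91.501, -0, 79.423, -12.038], TCP at [0.179, -0.547, 0.215] pointing down, gripper open.
Joint ranges: [-166.64, 166.64], [-54.1, 131.32], [10.49, 154.53], [-73.88, 253.88], [9.74, 151.15], [-171.62, 171.62]. Speed limits (degrees/s): [147.25, 147.25, 180, 180, 180, 180].

INTERFACE

Orientations are given as a 3x3 rotation matrix whose columns are the frame's x, y, z axes.
In Python, from plant import status, camera, camera_model, close_job, trace, tip_of gives the robot as it stands. The module is installed in compiled form; this text tells all that it offers.
- The arm moves only by the tool apply_moves, never from a script. Its arguments are lists of equal length, an entry for each row: "travel": the shift along the tool's x, y, z in units of 25 mm (1.0 is 25 mm), a list of three; "delta_rot": the turn, a rotation vector about the tool's x, y, z in units of 6 degrees (1.0 is 6 degrees), a list of three; "grip": the gripper's target within -1 to 1 (shut at 1, half-way at 0, fully open at -1). In form: {"travel": [[dx, dy, dz], ...], "delta_rot": [[rx, ry, rz], ...], "grip": [grip, ...]}. A call has 1 to 8 rows; each row shifts and turns the pose as measured when the row begins, along the tool's axes as they then stand; what a row does not reach is not made up. A row lasts 1/8 s, in which the tool goes at most 62.5 mm and 10.7 degrees, less where a joint would pass 70% of its speed; a pose out of reach is approached as far as the arm can. A call is refused whole if a number of a shift passes 1 or a number of a turn 1, either way. A call with a gripper value outside its range is refused whole. The fingers move at their own pace and stop on an object; "squeeze" is the grip in N (left out, the last holds). Time passes only in rows, so rows that do not move let the fingers close. It gives the time, the measured TCP pose, the force and the opening at its end, in the units of the state.
- status.read_state(): the state, without advancing time (a new reading comes with each control period).
- camera(name): name is "side" or "top" or "wrist"; returns the picture (384x512x3 uint8, red, green, blue); there is no depth.
- camera_model(name): a dict with "fx", "fy", "cx", "cy" (pixels), "extrinsics" (4x4, takes a point from camera to world coordinates). Camera axes: x right, y down, z forward; pixel columns grow to the right and rows downward; lengths in m; the calibration is good to about 2 mm. The wrist camera is an equidistant fisheye: a pixel r from the principal point sees the ray r / f radians off the axis. A picture is of the moment at which its call begins: read the wrist's pose just before it. camera_model takes no time and is no camera call; for the wrist camera it gives the pose at the moment of the call.
- close_job(): hands the job in, once; it reports no verdict.
Trained networks look in the newest picture that a camera, given by its name, has taken for a name from the list of things; names that differ only in an ending like _2 or _b are one class to them, and where a whole thing is asked for, a point or a joint stands for the part that bears it (a point fixed in the world has none). Each returns a list of dicts, best first, with "score" (0 to 1); they miss things now and then, are a little off and sometimes report something else, mostly with a low value. They report only what shows in the picture. A call takes as long as a camera call. They do not tell look-alikes from the thing itself.
- trace(name, camera): "pixels" (384x512 bool, what is visible of it) and "uv" ([column, row] in pixels, amid what is visible of it).
- tip_of(name, camera): "uv" ([column, row] in pixels: a listed point, or the origin of a listed thing).
The state is a dict: "t": time; "qpos": joint angles; "joint_vel": joint speeds; "joint_efforts": joint torques, N m; "position": TCP position; "orientation": TCP orientation; "contact_force": force on the tool from outside, world axes, zero at the start; "wrist_torque": the same for the moment, N m; "grip_width": finger opening in m.
Only numpy, scipy, OpenCV 4.12 (cv2) and the standard library are available. Lean on these libraries where they do the work, as an engineer would, in place of code of your own. Each camera call takes 0.05 s, during which the arm holds its last target. There are 200 camera calls.

TASK

The red paint bottle was left with its flip cap open: press the cap fully shut, then pick the bottle up, turn it upside down well above the bench (cap pointing clearly downwards) and hold it so for two seconds to mix the paint. Then stand it upright in the round steel drip tray, set down gently, let go of it, and press down the black thumb lever behind the cap to flip it wide open, ready for use. Never tip the bottle while its cap is open, and leave the blue bottle, the spray can and the cable spool where they are.

Things in the scene. Friction and masses are not known exactly. Their poses are not given: they have to be found in the camera images.
- bottle: Loose round bottle, red with a white paper label band, about 0.55 kg. Body 56 mm in diameter from the base up to 118 mm, then a shoulder narrowing to a neck 36 mm in diameter that ends 145 mm up; the flip cap is hinged on top. Origin: centre of the underside; z: up the bottle's axis; +x: towards the cap's hinge.
- mid (a point): Point on the red bottle's axis 90 mm above its underside, a good height to grip the body.
- cap (a joint): Angle of the red bottle's flip cap about its hinge (axis: the bottle's y), rad: 0 fully shut (flat on the neck), 1.57 standing upright, 1.8 the stop, fully open. A stiff hinge: the cap stays where it is left, and under 1 N on its lever or edge swings it; a hard sideways push tips the bottle.
- cap_hinge (a point): On the hinge axis of the red bottle's cap: 20 mm from the bottle's axis in its +x direction, 147 mm above the underside.
- cap_edge (a point): Front edge of the red bottle's white cap, at mid thickness, opposite its hinge. The cap is a disc 40 mm in diameter and 8 mm thick that reaches from the hinge across the neck. Cap shut: 20 mm from the bottle's axis in its -x direction, 151 mm above the underside; the top face is at 155 mm.
- cap_lever (a point): Top of the black thumb lever behind the cap's hinge, 14 mm from the hinge axis. The lever is a plate 16 mm wide, 6 mm thick, ending 20 mm behind the hinge axis, its top level with the shut cap's. Pressing it down rocks the cap open: some 20 mm of downward stroke opens it by about 1.4 rad. Cap shut: 34 mm from the bottle's axis in its +x direction, 155 mm above the underside.
- drip_tray: Fixed shallow round steel drip tray, 98 mm across at the rim, 10 mm high, wall 3 mm, floor 3 mm thick and about 86 mm across inside. Origin: centre of its underside, on the bench.
- tray_floor (a point): Centre of the drip tray's inner floor, 3 mm above the bench.
- blue_bottle: Loose bottle of the same shape and size as the red one but blue, its cap shut. Origin: centre of the underside. To be left alone.
- spray_can: Loose spray can with a yellow label, 66 mm in diameter, 190 mm tall. Origin: centre of the underside. To be left alone.
- spool: Loose small wooden cable spool standing on its flange, wound black, 90 mm in diameter, 50 mm tall. Origin: centre of the underside. To be left alone.
Mind the look-alikes: they are no part of the job. Of the things that look like the bottle, the middle-sized one is meant.

How it is judged (in metres and radians):
On the way, in this order (a step that is already met when the one before it is completed fails the run):
1. the red bottle's cap is pressed shut (within 0.1 rad) while the bottle stands upright (value of joint cap below 0.1 rad and angle between bottle's own z axis and vertical below 0.2 rad), for 0.2 s.
2. the shut red bottle is held upside down well above the bench, its underside over 180 mm up (more than 130 degrees from upright) for 1.5 s (angle between bottle's own z axis and vertical above 2.27 rad and value of joint cap below 0.15 rad and height (world z) of bottle above 0.18 m), for 1.5 s.
3. the red bottle, still shut, stands upright in the drip tray and is let go (angle between bottle's own z axis and vertical below 0.08 rad and distance between bottle and tray_floor below 0.02 m and value of joint cap below 0.15 rad and contact force between the fingers and bottle below 0.1 N and linear speed of bottle below 0.03 m/s), for 0.2 s.
At the end, for the whole second after the job is handed in: The red bottle stands upright (within 0.08 rad) at rest on the floor of the drip tray, its origin within 20 mm of the floor's centre, with its cap open by more than 1.0 rad; the blue bottle, spray can and spool are within 30 mm of where they started (value of joint cap above 1 rad and angle between bottle's own z axis and vertical below 0.08 rad and distance between bottle and tray_floor below 0.02 m and linear speed of bottle below 0.03 m/s and distance of each of blue_bottle, spray_can, spool from where it was at the start of the episode below 0.03 m); the robot touches nothing.
It fails at once if the red bottle is tipped by more than 0.6 rad with its cap more than 0.3 rad open (angle between bottle's own z axis and vertical above 0.6 rad and value of joint cap above 0.3 rad).
It fails at once if the red bottle is dropped into the drip tray (coming down faster than 0.4 m/s within 20 mm of its place) (linear speed of bottle above 0.4 m/s and distance between bottle and tray_floor below 0.02 m).
It fails at once if the blue bottle, the spray can or the spool is knocked over or moved by more than 30 mm (distance of any of blue_bottle, spray_can, spool from where it was at the start of the episode above 0.03 m or angle between any of blue_bottle, spray_can, spool's own z axis and vertical above 0.5 rad).
It also fails if it takes over 72 s, if anything falls off the work surface, if the arm or the gripper's body presses on something with over 40 N, if the wrist force passes 120 N, or if a joint passes its speed limit or range.

## Working session

There is one attempt and no reset: what is moved stays moved. The work goes in short steps, Python scripts to look and compute and a tool call to move; the robot and the scene stay as the last step left them, time stands still between calls to the robot, and variables do not carry over. Pictures are saved under pics/ and viewed, about 8 in all and at most 12, crops included, and the job is handed in when it is done.

Besides the shell and the picture viewer there is one more tool, called as name(argument=value, ...) on one line, values as JSON. apply_moves: Moves the arm, as the interface text tells. Its arguments: {"type":"object","properties":{"travel":{"type":"array"},"delta_rot":{"type":"array"},"grip":{"type":"array"},"squeeze":{"type":"number"}},"required":["travel","delta_rot","grip"]}

```bash
mkdir -p pics; ls; python3 - <<'E'
from plant import *
import cv2,numpy as np
s=status.read_state()
print(s)
for n in ["side","top"]:
    im=camera(n); cv2.imwrite(f"pics/{n}0.png",im[:,:,::-1])
    m=camera_model(n); print(n,m["fx"],m["fy"],m["cx"],m["cy"],np.round(m["extrinsics"],4).tolist())
    for k in ["bottle","drip_tray","cap","blue_bottle","spray_can","spool"]:
        print(n,k,[(round(d["score"],2),np.round(d["uv"]).tolist(),int(d["pixels"].sum())) for d in trace(k,n)])
    for k in ["bottle","mid","cap_hinge","cap_edge","cap_lever","tray_floor"]:
        print(n,k,[(round(d["score"],2),np.round(d["uv"],1).tolist()) for d in tip_of(k,n)])
a=cv2.imread("pics/side0.png");b=cv2.imread("pics/top0.png")
cv2.imwrite("pics/both0.png",cv2.resize(np.vstack([a,b]),None,fx=.78,fy=.78))
E
```

```text
pics
{'t': 0.0, 'qpos': array([-8.39449648e+01,  9.11353209e+00,  9.15705118e+01, -1.51625063e-03,
        7.94211539e+01, -1.20397453e+01]), 'joint_vel': array([ 0.04943599, -0.0148969 , -0.02966542, -0.01629556, -0.03879592,
       -0.05015382]), 'joint_efforts': array([-2.73500998e-03, -3.85576415e+01, -3.22112381e+01,  6.98307250e-02,
        3.80912132e-02, -1.60637755e-04]), 'position': array([ 0.17847711, -0.54595893,  0.21362478]), 'orientation': array([[-2.19541654e-04,  3.10594283e-01, -9.50542552e-01],
       [ 1.82305959e-03, -9.50540871e-01, -3.10594155e-01],
       [-9.99998314e-01, -1.80108407e-03, -3.57548571e-04]]), 'contact_force': array([ 0.62728619,  0.69088543, -0.710689  ]), 'wrist_torque': array([0.01272642, 0.02407304, 0.07051452]), 'grip_width': 0.091957857586692}
side 492.37226674158813 492.37226674158813 248.00558227981335 192.5581918000402 [[-0.9062, -0.3364, 0.2562, 0.1769], [-0.4229, 0.7192, -0.5513, 0.9086], [0.0012, -0.6079, -0.794, 1.2509], [0.0, 0.0, 0.0, 1.0]]
side bottle [(0.94, [320.0, 242.0], 1704), (0.82, [221.0, 217.0], 810), (0.52, [199.0, 209
[... 1119 characters left out ...]
(0.41, [224.0, 139.0], 97), (0.38, [207.0, 157.0], 95)]
top blue_bottle [(0.67, [370.0, 179.0], 759), (0.6, [207.0, 158.0], 83)]
top spray_can [(0.69, [134.0, 159.0], 1161)]
top spool [(0.92, [252.0, 104.0], 998)]
top bottle [(0.59, [218.5, 184.1])]
top mid [(0.84, [211.5, 173.7]), (0.68, [214.5, 288.4]), (0.5, [224.1, 142.0]), (0.35, [145.7, 168.3]), (0.26, [214.2, 161.2])]
top cap_hinge [(0.94, [204.2, 277.8]), (0.71, [213.3, 162.8]), (0.69, [218.5, 138.0])]
top cap_edge [(0.75, [215.4, 305.9]), (0.55, [208.4, 157.2]), (0.42, [227.5, 140.5])]
top cap_lever [(0.89, [204.3, 267.3]), (0.6, [214.0, 132.0]), (0.44, [211.7, 160.8]), (0.19, [251.8, 106.6])]
top tray_floor [(0.85, [282.0, 184.6])]
```

View pics/both0.png

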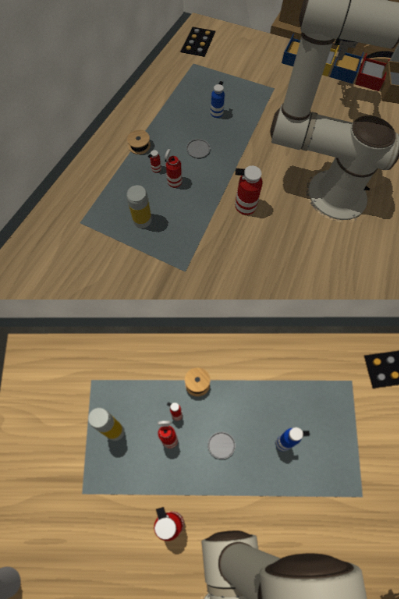

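```bash
cat > h.py <<'E'
from plant import *
import cv2,numpy as np
def ray(cam,uv,m=None):
    m=m or camera_model(cam);E=np.array(m["extrinsics"])
    p=np.array([(uv[0]-m["cx"])/m["fx"],(uv[1]-m["cy"])/m["fy"],1.])
    if cam=="wrist":
        r=np.hypot(p[0],p[1]); k=np.sin(r)/max(r,1e-9); p=np.array([p[0]*k,p[1]*k,np.cos(r)])
    d=E[:3,:3]@p
    return E[:3,3],d/np.linalg.norm(d)
def atz(cam,uv,z):
    o,d=ray(cam,uv); return o+d*(z-o[2])/d[2]
def tri(rs):
    A=0;b=0
    for o,d in rs:
        P=np.eye(3)-np.outer(d,d);A=A+P;b=b+P@o
    x=np.linalg.solve(A,b); return x,[float(np.linalg.norm((np.eye(3)-np.outer(d,d))@(x-o))) for o,d in rs]
def proj(cam,X):
    m=camera_model(cam);E=np.array(m["extrinsics"]);p=E[:3,:3].T@(np.asarray(X)-E[:3,3])
    if cam=="wrist":
        r=np.hypot(p[0],p[1]);t=np.arctan2(r,p[2]);return np.array([m["cx"]+m["fx"]*t*p[0]/r,m["cy"]+m["fy"]*t*p[1]/r])
    return np.array([m["cx"]+m["fx"]*p[0]/p[2],m["cy"]+m["fy"]*p[1]/p[2]])
E
python3 - <<'E'
import cv2,numpy as np
a=cv2.imread("pics/side0.png")[150:300,140:370];b=cv2.imread("pics/top0.png")[80:330,100:400]
cv2.imwrite("pics/c0.png",np.hstack([cv2.resize(a,(400,261),interpolation=2),cv2.resize(b,(400,333),interpolation=2)[:261]]) if 0 else np.vstack([cv2.resize(a,(460,300),interpolation=2),cv2.resize(b[:,:],(460,300))]))
E
```

```text
(no output)
```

Picture 1 shows three red bottles. The large one is at side (320,242) / top (214,288), the middle-sized one with its cap open at side (221,217) / top (214,176), and the tiny one at side (199,209) / top (226,143). I choose the middle-sized one because its cap is open. The tray is at top (284,188).

```bash
python3 - <<'E'
from h import *
a=cv2.imread("pics/side0.png")[160:250,170:280];b=cv2.imread("pics/top0.png")[120:200,170:270]
cv2.imwrite("pics/c0.png",np.vstack([cv2.resize(a,(600,490//1),interpolation=2)[:300*2], ])[:490])
cv2.imwrite("pics/c0.png",np.hstack([cv2.resize(a,(398,326),interpolation=2),cv2.resize(b,(400,326),interpolation=2)]))
f=lambda n,s,t:print(n,*[np.round(x,4) for x in tri([ray("side",s),ray("top",t)])])
f("mid",(221.7,214.5),(211.5,173.7)); f("origin",(223.7,233.7),(218.5,184.1)); f("hinge",(212.2,201.2),(213.3,162.8))
f("edge",(214.3,193.3),(208.4,157.2)); f("lever",(210.8,203.9),(211.7,160.8))
f("small mid",(200.4,204.2),(224.1,142)); f("big mid",(317.8,239.6),(214.5,288.4)); f("tray",(255,194),(284,188))
f("can",(178,265),(134,159));f("spool",(177,181),(252,104))
print("mid@.09",atz("side",(221.7,214.5),.09),atz("top",(211.5,173.7),.09))
print("tray@",atz("side",(255,194),.005),atz("top",(284,188),.005),atz("top",(282,184.6),.003))
for n in("side","top"): print([ (d["uv"],d["score"]) for d in trace("blue_bottle",n)])
E
```

```text
mid [0.5793 0.214  0.1024] [0.0025 0.0025]
origin [ 0.5772  0.2079 -0.0072] [0.0057 0.0057]
hinge [0.6045 0.2071 0.1395] [0.0086 0.0086]
edge [0.5993 0.2117 0.1878] [0.0023 0.0023]
lever [0.6094 0.2117 0.1308] [0.0064 0.0064]
small mid [0.6695 0.1867 0.0679] [0.0011 0.0011]
big mid [0.3008 0.1953 0.1314] [0.0018 0.0018]
tray [ 0.5634  0.0236 -0.0177] [0.0002 0.0002]
can [0.6115 0.4104 0.1083] [0.0008 0.0008]
spool [0.7939 0.1149 0.0302] [0.0007 0.0007]
mid@.09 [0.58630681 0.20656562 0.09      ] [0.5795009  0.21503333 0.09      ]
tray@ [0.55628623 0.03946477 0.005     ] [0.55943236 0.02514351 0.005     ] [0.56928067 0.03045832 0.003     ]
[]
[([369.9, 179.4], 0.67), ([206.9, 158.4], 0.6)]
```

View pics/c0.png

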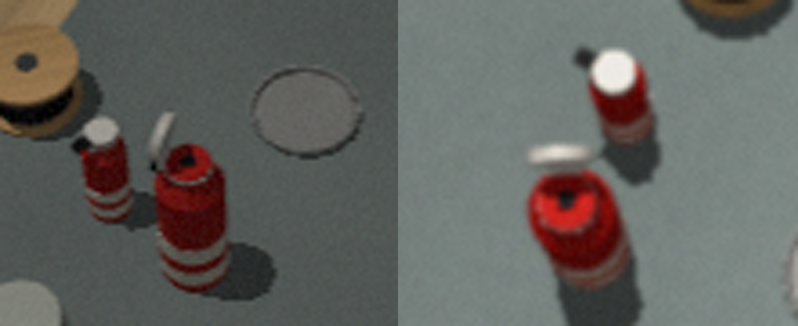

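Picture 2 confirms that the middle-sized bottle has its cap open, with the neck at side (222,205) / top (212,171). The cap stands on the far (+x) side. I'll start moving towards a spot beyond it.

apply_moves(travel=[[-0.4,-0.8,-0.8],[-0.4,-0.9,-0.7],[-0.4,-1,-0.6],[0,-1,-0.6],[0,-1,-0.6],[0,-1,-0.6],[0,-1,-0.6],[0,-1,-0.6]], delta_rot=[[1,0,0],[1,0,0],[1,0,0],[0,0,0],[0,0,0],[0,0,0],[0,0,0],[0,0,0]], grip=[1,1,1,1,1,1,1,1])

```text
t: 2.4
position: [0.2948, -0.3404, 0.246]
orientation: [[0.001, -0.013, -1.0], [-0.002, -1.0, 0.013], [-1.0, 0.002, -0.001]]
contact_force: [0.1, 0.4, -0.7]
grip_width: 0.0142
```

apply_moves(travel=[[0,-1,-0.6],[0,-1,-0.6],[0,-1,-0.6],[0,-1,-0.6],[0,-1,-0.6],[0,-1,-0.6],[0,-1,-0.6],[0,-1,-0.6]], delta_rot=[[0,0,0],[0,0,0],[0,0,0],[0,0,0],[0,0,0],[0,0,0],[0,0,0],[0,0,0]], grip=[1,1,1,1,1,1,1,1])

```text
t: 3.4
position: [0.4211, -0.1352, 0.2469]
orientation: [[0.004, -0.014, -1.0], [-0.004, -1.0, 0.014], [-1.0, 0.004, -0.004]]
contact_force: [0.2, -0.6, 0.2]
grip_width: 0.0006
```

```bash
cat >> h.py <<'E'
import json
def log():
    s=status.read_state(); open("log.txt","a").write(json.dumps([list(map(float,s["qpos"])),list(map(float,s["position"])),np.array(s["orientation"]).tolist()])+"\n")
    print("t",round(s["t"],2),"q",np.round(s["qpos"],1),"p",np.round(s["position"],4),"F",np.round(s["contact_force"],1),"w",round(s["grip_width"],4)); print(np.round(s["orientation"],3).tolist()); return s
E
echo '[[-83.94449648,9.11353209,91.5705118,0,79.4211539,-12.0397453],[0.17847711,-0.54595893,0.21362478],[]]' > log.txt
python3 - <<'E'
from h import *
log()
m=camera_model("wrist");print({k:np.round(v,3).tolist() for k,v in m.items()})
im=camera("wrist");cv2.imwrite("pics/w1.png",im[:,:,::-1])
print("neck@.145",atz("side",(222,204.8),.145),atz("top",(211.7,170.8),.145))
print("tray tri",atz("side",(255,194),.006))
print("blue",atz("top",(370,179),.09))
for k in["cap_hinge","cap_edge","cap_lever","mid"]: print(k,[(round(d["score"],2),np.round(d["uv"],1).tolist()) for d in tip_of(k,"wrist")])
E
```

```text
t 3.4 q [-3.350e+01 -1.300e+01  1.093e+02 -1.000e-01  8.330e+01  5.730e+01] p [ 0.4211 -0.1352  0.2469] F [ 0.2 -0.6  0.2] w 0.0006
[[0.004, -0.014, -1.0], [-0.004, -1.0, 0.014], [-1.0, 0.004, -0.004]]
{'fx': 297.319, 'fy': 297.319, 'cx': 253.169, 'cy': 187.011, 'extrinsics': [[-0.013, -0.958, -0.288, 0.502], [-1.0, 0.014, -0.001, -0.137], [0.005, 0.288, -0.958, 0.417], [0.0, 0.0, 0.0, 1.0]]}
neck@.145 [0.58098493 0.21021271 0.145     ] [0.5744646  0.20791294 0.145     ]
tray tri [0.5559817  0.04016238 0.006     ]
blue [ 0.56829443 -0.18607272  0.09      ]
cap_hinge [(0.92, [9.2, 2.1])]
cap_edge [(0.66, [13.6, 3.5])]
cap_lever [(0.57, [2.4, 0.0])]
mid [(0.91, [4.1, 71.6]), (0.76, [31.4, 264.7])]
```

apply_moves(travel=[[0,-1,-0.7],[0,-1,-0.7],[0,-1,-0.7],[0,-1,-0.7],[0,-1,-0.7],[0,-1,-0.7],[0,-1,-0.7],[0,0,0]], delta_rot=[[0,0,0],[0,0,0],[0,0,0],[0,0,0],[0,0,0],[0,0,0],[0,0,0],[0,0,0]], grip=[1,1,1,1,1,1,1,1])

```text
t: 4.65
position: [0.5485, 0.03, 0.2462]
orientation: [[0.003, -0.029, -1.0], [-0.009, -1.0, 0.029], [-1.0, 0.008, -0.003]]
contact_force: [0.3, 0.5, -0.3]
grip_width: 0.0005
```

```bash
python3 - <<'E'
from h import *
log()
im=camera("wrist");cv2.imwrite("pics/w2.png",im[:,:,::-1])
for k in["cap_hinge","cap_edge","cap_lever","mid","tray_floor"]: print(k,[(round(d["score"],2),np.round(d["uv"],1).tolist()) for d in tip_of(k,"wrist")])
print([(d["score"],d["uv"]) for d in trace("drip_tray","wrist")])
for d in tip_of("tray_floor","wrist"): print("tray",atz("wrist",d["uv"],.003))
for d in trace("drip_tray","wrist"): print("tray",atz("wrist",d["uv"],.008)); 
E
```

```text
t 4.65 q [-9.2  4.  93.5 -0.5 82.3 82.5] p [0.5485 0.03   0.2462] F [ 0.3  0.5 -0.3] w 0.0005
[[0.003, -0.029, -1.0], [-0.009, -1.0, 0.029], [-1.0, 0.008, -0.003]]
cap_hinge [(0.69, [102.8, 70.6]), (0.64, [76.7, 144.0])]
cap_edge [(0.93, [115.6, 76.4]), (0.72, [56.3, 155.3]), (0.61, [252.0, 149.2])]
cap_lever [(0.87, [93.0, 66.2]), (0.7, [79.1, 132.3])]
mid [(0.81, [99.3, 154.7]), (0.8, [122.1, 73.5]), (0.62, [145.6, 349.1]), (0.48, [77.6, 145.4])]
tray_floor [(0.64, [254.6, 151.0])]
[(0.9, [255.8, 149.3]), (0.41, [102.1, 151.5])]
tray [0.55759268 0.02381168 0.003     ]
tray [0.5608621  0.02228433 0.008     ]
tray [0.56991467 0.25429373 0.008     ]
```

View pics/w2.png

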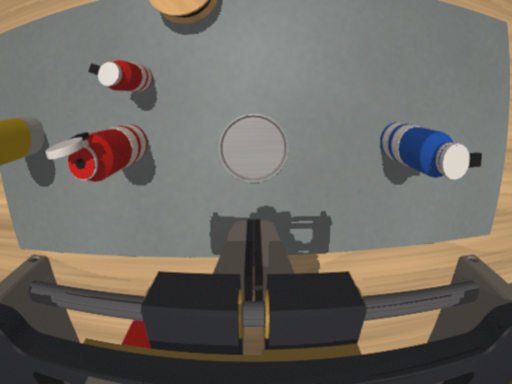

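Picture 3: the tray rim is centred at about (253,148). The open bottle's neck is at (82,163) with its cap at (68,147). The blue bottle is on the right.

```bash
python3 - <<'E'
from h import *
P=[atz("wrist",p,.01) for p in [(220,148),(287,148),(253,114),(253.5,182)]]
print(np.round(P,4),(P[0]+P[1])/2,(P[2]+P[3])/2)
w=lambda p:ray("wrist",p)
print("neck",tri([w((82,163)),ray("top",(211.7,170.8)),ray("side",(222,204.8))]), atz("wrist",(82,163),.145))
print("small mid",tri([w((122.1,73.5)),ray("top",(224.1,142)),ray("side",(200.4,204.2))]))
print("hinge",tri([w((76.7,144)),ray("top",(213.3,162.8)),ray("side",(212.2,201.2))]))
print("edge",tri([w((56.3,155.3)),ray("top",(208.4,157.2)),ray("side",(214.3,193.3))]))
print("mid",tri([w((99.3,154.7)),ray("top",(211.5,173.7)),ray("side",(221.7,214.5))]))
E
```

```text
[[ 0.5648  0.0718  0.01  ]
 [ 0.5619 -0.021   0.01  ]
 [ 0.6101  0.0247  0.01  ]
 [ 0.5143  0.0269  0.01  ]] [0.56335068 0.0253725  0.01      ] [0.56223723 0.02579534 0.01      ]
neck (array([0.57876573, 0.20823514, 0.14120123]), [0.0005671067772134457, 0.003350915784072057, 0.003398891492862337]) [0.57955313 0.20507191 0.145     ]
small mid (array([0.67219344, 0.18542908, 0.06379925]), [0.0025854647781904695, 0.0018779244879284463, 0.002491824945091585])
hinge (array([0.60201568, 0.20833492, 0.14426004]), [0.002138176950240036, 0.008015436624768713, 0.00961182720590067])
edge (array([0.59859506, 0.21017615, 0.18515449]), [0.003500337314591519, 0.0017162741856882198, 0.0039369229999663856])
mid (array([0.58013429, 0.2118876 , 0.09725271]), [0.002519939316266549, 0.003163839175810844, 0.003415678600452017])
```

apply_moves(travel=[[0,-1,-0.4],[0,-1,-0.4],[0,-1,-0.4],[0,-1,-0.4],[0,-1,-0.4],[0,-1,-0.4],[0,0,-0.4],[0,0,0]], delta_rot=[[0,0,0],[0,0,0],[0,0,0],[0,0,0],[0,0,0],[0,0,0],[0,0,0],[0,0,0]], grip=[1,1,1,1,1,1,1,1])

```text
t: 6.1
position: [0.6247, 0.179, 0.2459]
orientation: [[0.004, -0.034, -0.999], [-0.01, -0.999, 0.034], [-1.0, 0.01, -0.004]]
contact_force: [0.4, -0.0, 0.0]
grip_width: 0.0003
```

```bash
python3 - <<'E'
from h import *
log()
im=camera("wrist");cv2.imwrite("pics/w3.png",im[:,:,::-1])
for k,z in[("cap_hinge",.147),("cap_edge",.186),("mid",.09)]: print(k,[(round(d["score"],2),np.round(d["uv"],1).tolist(),np.round(atz("wrist",d["uv"],z),3).tolist()) for d in tip_of(k,"wrist")])
E
```

```text
t 6.1 q [ 5.7 19.  76.2 -0.6 84.6 97.6] p [0.6247 0.179  0.2459] F [ 0.4 -0.   0. ] w 0.0003
[[0.004, -0.034, -0.999], [-0.01, -0.999, 0.034], [-1.0, 0.01, -0.004]]
cap_hinge [(0.92, [223.2, 210.5], [0.602, 0.207, 0.147]), (0.57, [233.3, 126.9], [0.682, 0.193, 0.147])]
cap_edge [(0.86, [252.8, 137.6], [0.676, 0.176, 0.186]), (0.81, [215.8, 232.5], [0.597, 0.21, 0.186])]
mid [(0.96, [223.1, 210.1], [0.58, 0.213, 0.09]), (0.91, [245.8, 128.7], [0.674, 0.183, 0.09])]
```

View pics/w3.png

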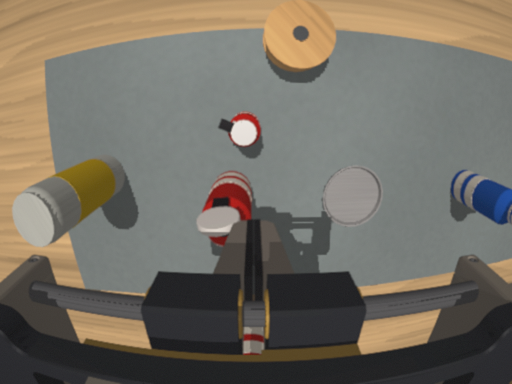

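Picture 4: the cap stands upright at (218,220) with its hinge at (222,202), and the small red bottle is beyond at (240,130). The hinge points along +x. Next I move behind the cap, descend and sweep it shut.

apply_moves(travel=[[0,-0.6,-0.5],[0,-0.6,-0.4],[0,0,0],[1,0,0],[1,0,0],[1,0,0],[0.1,0,0],[0,0,0]], delta_rot=[[-0.2,0,0],[-0.15,0,0],[0,0,0],[0,0,0],[0,0,0],[0,0,0],[0,0,0],[0,0,0]], grip=[1,1,1,1,1,1,1,1])

```text
t: 7.3
position: [0.6472, 0.2024, 0.17]
orientation: [[0.007, -0.003, -1.0], [-0.011, -1.0, 0.003], [-1.0, 0.011, -0.007]]
contact_force: [0.1, 0.4, 0.5]
grip_width: 0.0006
```

apply_moves(travel=[[0,-0.2,0.3],[0,0,0.4],[0,0,0.4],[0,0,0.4],[0,0,0.4],[0,0,0.4],[0,0,0.4],[0,0,0.2]], delta_rot=[[0,0,0],[0,0,0],[0,0,0],[0,0,0],[0,0,0],[0,0,0],[0,0,0],[0,0,0]], grip=[1,1,1,1,1,1,1,1])

```text
t: 8.3
position: [0.5709, 0.2082, 0.1731]
orientation: [[0.012, -0.003, -1.0], [-0.011, -1.0, 0.002], [-1.0, 0.011, -0.013]]
contact_force: [0.7, -0.2, -0.7]
grip_width: 0.0006
```

apply_moves(travel=[[0.25,0,0],[0.25,0,0],[0.15,0,0],[0.1,0,0]], delta_rot=[[0,0,0],[0,0,0],[0,0,0],[0,0,0]], grip=[1,1,1,1])

```text
t: 8.8
position: [0.5721, 0.2081, 0.1551]
orientation: [[0.015, -0.003, -1.0], [-0.01, -1.0, 0.003], [-1.0, 0.01, -0.015]]
contact_force: [-3.7, -0.9, 17.7]
grip_width: 0.0006
```

apply_moves(travel=[[0.05,0,0],[-0.4,0,0],[-1,0,0],[-1,0,0],[-1,0.5,0],[-1,1,0],[0,1,0],[0,1,0]], delta_rot=[[0,0,0],[0,0,0],[0,0,0],[0,0,0],[0,0,0],[0,0,0],[0,0,0],[0,0,0]], grip=[1,1,1,1,0,-0.6,-0.6,-0.6])

```text
t: 9.8
position: [0.5721, 0.1208, 0.2714]
orientation: [[0.019, -0.0, -1.0], [-0.01, -1.0, -0.0], [-1.0, 0.01, -0.019]]
contact_force: [0.3, -0.3, -0.5]
grip_width: 0.0385
```

```bash
python3 - <<'E'
from h import *
log()
im=camera("wrist")
for k,z in[("cap_hinge",.147),("cap_edge",.151),("cap_lever",.155),("mid",.09)]: print(k,[(round(d["score"],2),np.round(d["uv"],1).tolist(),np.round(atz("wrist",d["uv"],z),3).tolist()) for d in tip_of(k,"wrist")])
u=proj("wrist",[.58,.208,.12]);print(u)
x,y=int(np.clip(u[0],70,442)),int(np.clip(u[1],60,320))
cv2.imwrite("pics/w5.png",cv2.resize(im[y-60:y+60,x-70:x+70,::-1],None,fx=4,fy=4,interpolation=2)); print(x,y)
# fit FK
from scipy.optimize import least_squares
from scipy.spatial.transform import Rotation as R
D=[json.loads(l) for l in open("log.txt")]
def fk(q,p):
    q=np.radians(q);Rz=lambda a:R.from_rotvec([0,0,a]);Ry=lambda a:R.from_rotvec([0,a,0])
    A=Rz(q[0]);B=A*Ry(q[1]);C=A*Ry(q[1]+q[2]);W=C*Rz(q[3])*Ry(q[4])
    return A.apply([p[0],0,p[1]])+B.apply([0,0,p[2]])+C.apply([p[3],0,p[4]])+W.apply([0,0,p[5]]),W
s=least_squares(lambda p:np.concatenate([fk(d[0],p)[0]-d[1] for d in D]+[1e-4*(p-[0,.4,.4,0,.4,.25])]),[0,.4,.4,0,.4,.25])
print(s.x,s.cost,np.abs(s.fun).max())
E
```

```text
t 9.8 q [ 0.4  7.9 86.4 -0.6 84.6 90.5] p [0.5721 0.1208 0.2714] F [ 0.3 -0.3 -0.5] w 0.0385
[[0.019, -0.0, -1.0], [-0.01, -1.0, -0.0], [-1.0, 0.01, -0.019]]
cap_hinge [(0.8, [184.9, 83.4], [0.674, 0.184, 0.147]), (0.63, [191.5, 152.1], [0.604, 0.18, 0.147]), (0.59, [166.3, 157.4], [0.599, 0.207, 0.147])]
cap_edge [(0.83, [205.6, 93.8], [0.662, 0.164, 0.151]), (0.64, [169.5, 197.6], [0.557, 0.207, 0.151])]
cap_lever [(0.73, [159.0, 145.7], [0.612, 0.213, 0.155]), (0.64, [175.0, 76.1], [0.681, 0.195, 0.155])]
mid [(0.86, [198.7, 87.6], [0.672, 0.183, 0.09]), (0.69, [204.1, 354.7], [0.254, 0.203, 0.09]), (0.66, [178.4, 167.0], [0.576, 0.211, 0.09])]
[174.74963637 169.2521959 ]
174 169
[ 0.04608376 -8.09117935  0.34617364  1.38376431  0.69420839 -9.45284869] 0.018497101604620092 0.12109965627358307
```

View pics/w5.png

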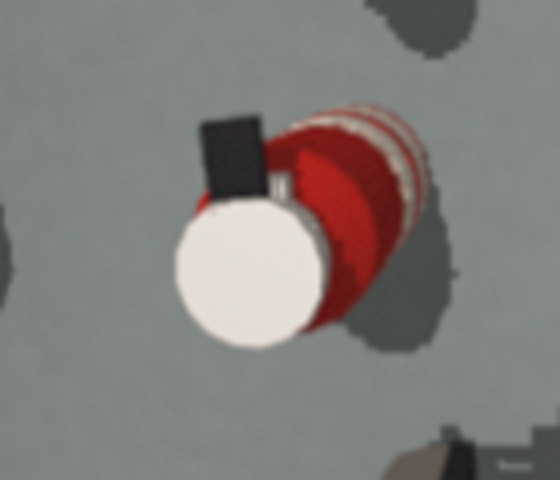

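Picture 5: the cap is flat and shut (centre crop (251,273)), with the lever pointing to +x at (235,158). The FK fit needs a lateral offset, so I'll add one.

```bash
cat > fk.py <<'E'
from h import *
from scipy.optimize import least_squares
from scipy.spatial.transform import Rotation as R
D=[json.loads(l) for l in open("log.txt")]
P0=np.array([0,.4,.4,0,.4,.25,.12])
def fk(q,p):
    q=np.radians(q);Rz=lambda a:R.from_rotvec([0,0,a]);Ry=lambda a:R.from_rotvec([0,a,0])
    A=Rz(q[0]);B=A*Ry(q[1]);C=A*Ry(q[1]+q[2]);W=C*Rz(q[3])*Ry(q[4])*Rz(q[5])
    return A.apply([p[0],p[6],p[1]])+B.apply([0,0,p[2]])+C.apply([p[3],0,p[4]])+W.apply([0,0,p[5]]),(W*R.from_matrix([[0,1,0],[0,0,1],[1,0,0]])).as_matrix()
def fit():
    s=least_squares(lambda p:np.concatenate([fk(d[0],p)[0]-d[1] for d in D]+[1e-4*(p-P0)]),P0)
    return s.x,np.abs(s.fun).max()
E
python3 - <<'E'
from fk import *
p,e=fit();print(p,e)
for d in D[-2:]: print(fk(d[0],p)[0]-d[1]); print(np.round(fk(d[0],p)[1],3).tolist(),np.round(d[2],3).tolist())
c=(104+251/4,109+273/4);l=(104+235/4,109+158/4)
print("cap",atz("wrist",c,.155),"lever",atz("wrist",l,.155))
E
```

```text
[2.27720274e-06 2.97747266e-01 3.85698863e-01 4.78457167e-02
 5.19105856e-01 3.21698071e-01 1.19895026e-01] 1.1910585610890234e-05
[ 2.40936663e-06 -5.92068922e-07  3.66057406e-08]
[[0.004, 0.034, 0.999], [-0.01, 0.999, -0.034], [-1.0, -0.01, 0.004]] [[0.004, -0.034, -0.999], [-0.01, -0.999, 0.034], [-1.0, 0.01, -0.004]]
[-2.94024838e-06 -9.94701730e-07 -4.90325361e-08]
[[0.019, 0.0, 1.0], [-0.01, 1.0, 0.0], [-1.0, -0.01, 0.019]] [[0.019, -0.0, -1.0], [-0.01, -1.0, -0.0], [-1.0, 0.01, -0.019]]
cap [0.57946881 0.20778001 0.155     ] lever [0.6091482  0.21004609 0.155     ]
```

```bash
cat >> fk.py <<'E'
LO=np.array([-166.6,-54,10.5,-73.8,9.8,-171.6]);HI=np.array([166.6,131.3,154.5,253.8,151.1,171.6])
def FK(q,p):
    x,M=fk(q,p); return x,M@np.diag([1,-1,-1])
def IK(x,M,p,q0):
    s=least_squares(lambda q:np.concatenate([(FK(q,p)[0]-x)*5,(FK(q,p)[1]-M).ravel()]),np.clip(q0,LO+.1,HI-.1),bounds=(LO,HI),x_scale=50)
    return s.x,s.cost
def ori(yaw,pitch,roll):  # yaw of x dir, pitch down deg, roll about tool x; roll 0: tool z up
    y,pt=np.radians(yaw),np.radians(pitch)
    x=np.array([np.cos(y)*np.cos(pt),np.sin(y)*np.cos(pt),-np.sin(pt)]);h=np.cross([0,0,1],x);h/=np.linalg.norm(h)
    return np.array([x,h,np.cross(x,h)]).T@R.from_rotvec([np.radians(roll),0,0]).as_matrix()
E
python3 - <<'E'
from fk import *
p,e=fit();q0=D[-1][0];b=np.array([.579,.208,.09])
for yaw in(60,75,90,105):
  for pitch in (0,15):
    for roll in(0,180):
        M=ori(yaw,pitch,roll);x=b+.019*M[:,0];best=min((IK(x,M,p,s) for s in ([0,20,110,90,90,0],[0,20,110,60,90,90],[-20,20,110,90,90,-90])),key=lambda r:r[1])
        print(yaw,pitch,roll,np.round(best[0]).tolist(),"%.1e"%best[1])
E
```

```text
60 0 0 [-23.0, 41.0, 116.0, 96.0, 87.0, 113.0] 2.1e-30
60 0 180 [-23.0, 41.0, 116.0, 96.0, 87.0, -67.0] 7.2e-31
60 15 0 [-22.0, 29.0, 119.0, 89.0, 73.0, 123.0] 6.1e-31
60 15 180 [-22.0, 29.0, 119.0, 89.0, 73.0, -57.0] 3.5e-29
75 0 0 [-23.0, 46.0, 104.0, 83.0, 94.0, 119.0] 1.5e-30
75 0 180 [-23.0, 46.0, 104.0, 83.0, 94.0, -61.0] 4.9e-30
75 15 0 [-22.0, 35.0, 108.0, 75.0, 82.0, 127.0] 2.1e-26
75 15 180 [-22.0, 35.0, 108.0, 75.0, 82.0, -53.0] 2.7e-30
90 0 0 [-21.0, 52.0, 92.0, 73.0, 102.0, 125.0] 3.0e-29
90 0 180 [-21.0, 52.0, 92.0, 73.0, 102.0, -55.0] 2.7e-30
90 15 0 [-20.0, 42.0, 96.0, 65.0, 92.0, 129.0] 1.1e-27
90 15 180 [-20.0, 42.0, 96.0, 65.0, 92.0, -51.0] 1.4e-30
105 0 0 [-18.0, 59.0, 78.0, 65.0, 112.0, 129.0] 8.9e-27
105 0 180 [-18.0, 59.0, 78.0, 65.0, 112.0, -51.0] 5.0e-30
105 15 0 [-17.0, 49.0, 82.0, 57.0, 102.0, 130.0] 4.5e-28
105 15 180 [-17.0, 49.0, 82.0, 57.0, 102.0, -50.0] 5.0e-28
```

```bash
cat >> fk.py <<'E'
def plan(x1,M1):
    s=status.read_state();x0=np.array(s["position"]);M0=np.array(s["orientation"])
    r=R.from_matrix(M0.T@M1).as_rotvec(degrees=True)/6
    print("rot units(tool)",np.round(r,2),"travel units in tool now",np.round(M0.T@(x1-x0)/.025,2),"world",np.round(x1-x0,4)); return x0,M0,r
E
python3 - <<'E'
from fk import *
p,e=fit();q=D[-1][0];b=np.array([.579,.208,.09]);M1=ori(60,10,0)
xs=b+(.019-.12)*M1[:,0]; xs[2]=.27; print(xs)
x0,M0,r=plan(xs,M1)
N=14
for i in range(1,N+1):
    M=M0@R.from_rotvec(np.radians(6*r*i/N)).as_matrix();x=x0+(xs-x0)*i/N
    q,c=IK(x,M,p,q); print(np.round(q).tolist(),"%.0e"%c, end=" ")
    # travel in tool axes at step start
    Mp=M0@R.from_rotvec(np.radians(6*r*(i-1)/N)).as_matrix(); print(np.round(Mp.T@(xs-x0)/N/.025,2))
E
```

```text
[0.52926721 0.12186028 0.27      ]
rot units(tool) [ 16.28  -8.01 -13.49] travel units in tool now [0.   0.01 1.7 ] world [-0.0426 -0.0002 -0.0008]
[-3.0, 9.0, 85.0, 5.0, 88.0, 94.0] 9e-31 [0.   0.   0.12]
[-6.0, 10.0, 85.0, 11.0, 91.0, 97.0] 6e-18 [0.01 0.02 0.12]
[-10.0, 11.0, 85.0, 17.0, 93.0, 101.0] 2e-17 [0.01 0.03 0.12]
[-13.0, 11.0, 86.0, 23.0, 95.0, 105.0] 2e-29 [0.01 0.05 0.11]
[-16.0, 11.0, 88.0, 28.0, 96.0, 109.0] 2e-29 [0.02 0.06 0.1 ]
[-19.0, 11.0, 91.0, 34.0, 97.0, 112.0] 2e-28 [0.01 0.07 0.1 ]
[-23.0, 11.0, 94.0, 40.0, 97.0, 116.0] 5e-28 [0.01 0.09 0.08]
[-25.0, 10.0, 97.0, 45.0, 97.0, 120.0] 4e-28 [0.01 0.1  0.07]
[-28.0, 9.0, 102.0, 50.0, 97.0, 123.0] 2e-27 [0.   0.11 0.06]
[-31.0, 8.0, 106.0, 56.0, 96.0, 127.0] 6e-27 [-0.01  0.11  0.05]
[-34.0, 7.0, 111.0, 61.0, 95.0, 130.0] 9e-26 [-0.02  0.12  0.03]
[-36.0, 5.0, 116.0, 66.0, 94.0, 133.0] 1e-24 [-0.03  0.12  0.02]
[-38.0, 3.0, 122.0, 71.0, 93.0, 137.0] 2e-23 [-0.04  0.12  0.01]
[-40.0, 0.0, 128.0, 76.0, 91.0, 141.0] 7e-22 [-0.05  0.11 -0.  ]
```

apply_moves(travel=[[0,0,0.1],[0,0,0.1],[0,0,0.1],[0,0,0.1],[0,0,0.1],[0,0.1,0.1],[0,0.1,0.1],[0,0.1,0.1]], delta_rot=[[0.96,-0.47,-0.79],[0.96,-0.47,-0.79],[0.96,-0.47,-0.79],[0.96,-0.47,-0.79],[0.96,-0.47,-0.79],[0.96,-0.47,-0.79],[0.96,-0.47,-0.79],[0.96,-0.47,-0.79]], grip=[-0.65,-0.65,-0.65,-0.65,-0.65,-0.65,-0.65,-0.65])

```text
t: 11.05
position: [0.5489, 0.1327, 0.2727]
orientation: [[-0.067, -0.77, -0.635], [0.687, -0.497, 0.53], [-0.724, -0.401, 0.562]]
contact_force: [-0.3, 0.8, -0.3]
grip_width: 0.0756
```

apply_moves(travel=[[0,0.1,0.1],[0,0.1,0.1],[0,0.1,0],[0,0.1,0],[0,0.1,0],[0,0.1,0],[0,0.1,0],[0,0.1,0]], delta_rot=[[0.96,-0.47,-0.79],[0.96,-0.47,-0.79],[0.96,-0.47,-0.79],[0.96,-0.47,-0.79],[0.96,-0.47,-0.79],[0.96,-0.47,-0.79],[0.96,-0.47,-0.79],[0.96,-0.47,-0.79]], grip=[-0.65,-0.65,-0.65,-0.65,-0.65,-0.65,-0.65,-0.65])

```text
t: 12.05
position: [0.528, 0.1391, 0.269]
orientation: [[0.433, -0.899, 0.06], [0.878, 0.436, 0.197], [-0.203, -0.033, 0.979]]
contact_force: [-0.6, 0.3, -0.9]
grip_width: 0.0757
```

```bash
cat > g.py <<'E'
from fk import *
log(); D.append(json.loads(open("log.txt").readlines()[-1]))
p,e=fit();print(np.round(p,4),e)
b=np.array([.579,.208,.09]);M1=ori(60,10,0)
E
python3 - <<'E'
from g import *
xs=b+(.019-.12)*M1[:,0]; plan(xs,M1); 
E
```

```text
t 12.05 q [-37.1   1.4 125.4  74.1  91.5 140. ] p [0.528  0.1391 0.269 ] F [-0.6  0.3 -0.9] w 0.0757
[[0.433, -0.899, 0.06], [0.878, 0.436, 0.197], [-0.203, -0.033, 0.979]]
[-0.      0.2981  0.3857  0.0478  0.5191  0.3221  0.1199] 1.1910331551558096e-05
rot units(tool) [ 0.44 -0.28 -0.62] travel units in tool now [ 0.73 -0.13 -6.45] world [ 0.0013 -0.0172 -0.1615]
```

apply_moves(travel=[[0.1,0,-0.9],[0.1,0,-0.9],[0.1,0,-0.9],[0.1,0,-0.9],[0.1,0,-0.9],[0.1,0,-0.9],[0.1,0,-0.9],[0,0,0]], delta_rot=[[0.3,-0.2,-0.5],[0.1,-0.1,-0.1],[0,0,0],[0,0,0],[0,0,0],[0,0,0],[0,0,0],[0,0,0]], grip=[-0.65,-0.65,-0.65,-0.65,-0.65,-0.65,-0.65,-0.65])

```text
t: 13.05
position: [0.5229, 0.1355, 0.1054]
orientation: [[0.484, -0.871, 0.085], [0.858, 0.491, 0.149], [-0.172, 0.001, 0.985]]
contact_force: [0.2, 0.0, 0.2]
grip_width: 0.0758
```

```bash
python3 - <<'E'
from g import *
im=camera("wrist");cv2.imwrite("pics/w6.png",im[:,:,::-1])
plan(b+.019*M1[:,0],M1)
for k,z in[("cap_hinge",.147),("cap_edge",.151),("mid",.09)]: print(k,[(round(d["score"],2),np.round(d["uv"],1).tolist()) for d in tip_of(k,"wrist")])
for X in ([.579,.208,.155],[.579,.208,.09],[.579,.208,0]): print(proj("wrist",X))
E
```

```text
t 13.05 q [-38.8  26.9 125.3  77.1  85.6 117.5] p [0.5229 0.1355 0.1054] F [0.2 0.  0.2] w 0.0758
[[0.484, -0.871, 0.085], [0.858, 0.491, 0.149], [-0.172, 0.001, 0.985]]
[-0.      0.2981  0.3857  0.0478  0.5191  0.3221  0.1199] 1.1910199475520567e-05
rot units(tool) [ 0.03  0.02 -0.09] travel units in tool now [ 4.45 -0.52 -0.02] world [ 0.0651  0.089  -0.0195]
cap_hinge [(0.89, [160.4, 191.3]), (0.88, [225.1, 244.6])]
cap_edge [(0.59, [255.7, 254.4]), (0.58, [148.6, 199.7])]
mid [(0.57, [238.0, 192.3]), (0.55, [150.5, 158.6])]
[240.79319254 255.40882189]
[240.45873869 189.25159517]
[240.72783964  92.66635655]
```

View pics/w6.png

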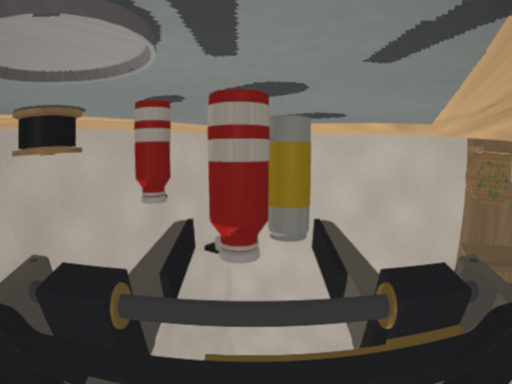

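Picture 6: the bottle, at column 240, is centred between the open fingers and matches the projection (240). I advance and grip.

apply_moves(travel=[[0.8,-0.3,0.1],[0.8,-0.2,0.1],[0.8,0,0],[0.8,0,0],[0.7,0,0],[0.3,0,0],[0,0,0]], delta_rot=[[0,0,0],[0,0,0],[0,0,0],[0,0,0],[0,0,0],[0,0,0],[0,0,0]], grip=[-0.65,-0.65,-0.65,-0.65,-0.65,-0.65,-0.65])

```text
t: 14.12
position: [0.5909, 0.2207, 0.1008]
orientation: [[0.487, -0.871, 0.069], [0.857, 0.492, 0.156], [-0.17, -0.017, 0.985]]
contact_force: [0.4, -0.4, 0.1]
grip_width: 0.0757
```

```bash
python3 - <<'E'
from g import *
plan(b+.019*M1[:,0],M1)
E
```

```text
t 14.12 q [-23.2  31.3 118.4  90.6  78.3 119.8] p [0.5909 0.2207 0.1008] F [ 0.4 -0.4  0.1] w 0.0757
[[0.487, -0.871, 0.069], [0.857, 0.492, 0.156], [-0.17, -0.017, 0.985]]
[-0.      0.2981  0.3857  0.0478  0.5191  0.3221  0.1199] 1.1910201220456685e-05
rot units(tool) [ 0.18  0.04 -0.06] travel units in tool now [ 0.17  0.17 -0.54] world [-0.0026  0.0035 -0.0141]
```

apply_moves(travel=[[0.1,0.15,-0.25],[0.05,0,-0.25],[0,0,0],[0,0,0],[0,0,0],[0,0,0],[0,0,0],[0,0,0]], delta_rot=[[0.18,0,0],[0,0,0],[0,0,0],[0,0,0],[0,0,0],[0,0,0],[0,0,0],[0,0,0]], grip=[-0.65,-0.65,0.2,1,1,1,1,1], squeeze=30)

```text
t: 15.12
position: [0.5882, 0.2227, 0.087]
orientation: [[0.488, -0.868, 0.087], [0.856, 0.496, 0.146], [-0.17, 0.003, 0.985]]
contact_force: [-0.7, 1.0, -1.4]
grip_width: 0.0553
```

apply_moves(travel=[[0,0,0],[0,0,0.3],[0,0,0.5],[0,0,0.5]], delta_rot=[[0,0,0],[0,0,0],[0,0,0],[0,0,0]], grip=[1,1,1,1])

```text
t: 15.62
position: [0.5902, 0.2278, 0.1182]
orientation: [[0.488, -0.868, 0.093], [0.855, 0.497, 0.149], [-0.175, 0.007, 0.985]]
contact_force: [0.4, -0.2, -4.3]
grip_width: 0.0551
```

```bash
python3 - <<'E'
from g import *
# lift & invert joint check
q=D[-1][0];s=status.read_state();x=np.array(s["position"]);M=np.array(s["orientation"])
xt=np.array([.54,.13,.36])
for i in range(1,7):
    q,c=IK(x+(xt-x)*i/6,M,p,q);print(np.round(q).tolist(),"%.0e"%c)
print("travel",M.T@(xt-x)/.025)
for a in(-150,-160): print(np.round(IK(xt,M@R.from_rotvec([np.radians(a),0,0]).as_matrix(),p,q)[0]))
E
```

```text
t 15.62 q [-22.2  28.  119.6  90.8  77.5 123.3] p [0.5902 0.2278 0.1182] F [ 0.4 -0.2 -4.3] w 0.0551
[[0.488, -0.868, 0.093], [0.855, 0.497, 0.149], [-0.175, 0.007, 0.985]]
[-0.      0.2981  0.3857  0.0478  0.5191  0.3221  0.1199] 1.1910206005224167e-05
[-25.0, 21.0, 122.0, 88.0, 79.0, 128.0] 7e-24
[-27.0, 14.0, 124.0, 85.0, 81.0, 133.0] 3e-23
[-30.0, 7.0, 125.0, 82.0, 83.0, 138.0] 6e-23
[-33.0, 1.0, 125.0, 80.0, 86.0, 144.0] 3e-22
[-35.0, -4.0, 125.0, 79.0, 90.0, 149.0] 4e-23
[-38.0, -9.0, 124.0, 77.0, 93.0, 154.0] 2e-24
travel [-6.0184188  -0.1346776   8.75530153]
[-38.  -9. 124.  77.  93.   4.]
[-38.  -9. 124.  77.  93.  -6.]
```

apply_moves(travel=[[-0.5,0,0.9],[-0.7,0,1],[-0.7,0,1],[-0.7,0,1],[-0.7,0,1],[-0.7,0,1],[-0.7,0,1],[-0.7,0,1]], delta_rot=[[0,0,0],[0,0,0],[0,0,0],[0,0,0],[0,0,0],[-0.5,0,0],[-0.8,0,0],[-1,0,0]], grip=[1,1,1,1,1,1,1,1])

```text
t: 16.62
position: [0.5326, 0.1463, 0.345]
orientation: [[0.48, -0.869, -0.122], [0.858, 0.436, 0.27], [-0.181, -0.235, 0.955]]
contact_force: [0.7, -0.1, -4.7]
grip_width: 0.0556
```

apply_moves(travel=[[0,0,0],[0,0,0],[0,0,0],[0,0,0],[0,0,0],[0,0,0],[0,0,0],[0,0,0]], delta_rot=[[-1,0,0],[-1,0,0],[-1,0,0],[-1,0,0],[-1,0,0],[-1,0,0],[-1,0,0],[-1,0,0]], grip=[1,1,1,1,1,1,1,1])

```text
t: 17.62
position: [0.5253, 0.1507, 0.348]
orientation: [[0.471, -0.471, -0.746], [0.861, 0.062, 0.504], [-0.191, -0.88, 0.435]]
contact_force: [1.3, 0.2, -4.8]
grip_width: 0.055
```

apply_moves(travel=[[0,0,0],[0,0,0],[0,0,0],[0,0,0],[0,0,0],[0,0,0],[0,0,0],[0,0,0]], delta_rot=[[-1,0,0],[-1,0,0],[-1,0,0],[-1,0,0],[-1,0,0],[-1,0,0],[-1,0,0],[-1,0,0]], grip=[1,1,1,1,1,1,1,1])

```text
t: 18.62
position: [0.5171, 0.1566, 0.3474]
orientation: [[0.458, 0.261, -0.85], [0.866, -0.346, 0.361], [-0.2, -0.901, -0.385]]
contact_force: [-0.1, 0.1, -5.4]
grip_width: 0.0551
```

apply_moves(travel=[[0,0,0],[0,0,0],[0,0,0],[0,0,0],[0,0,0],[0,0,0],[0,0,0],[0,0,0]], delta_rot=[[-1,0,0],[-1,0,0],[-1,0,0],[-1,0,0],[-1,0,0],[-1,0,0],[-1,0,0],[-1,0,0]], grip=[1,1,1,1,1,1,1,1])

```text
t: 19.62
position: [0.509, 0.1622, 0.3468]
orientation: [[0.445, 0.821, -0.358], [0.87, -0.491, -0.042], [-0.21, -0.293, -0.933]]
contact_force: [0.3, -0.3, -4.3]
grip_width: 0.0549
```

```bash
python3 - <<'E'
from g import *
M=np.array(D[-1][2]);print("approx bottle tilt deg",np.degrees(np.arccos(M.T[2]@[0,0,1])))
im=camera("side");cv2.imwrite("pics/s7.png",im[:,:,::-1]) 
E
```

```text
t 19.62 q [-36.1 -13.1 127.7  75.2  93.   -8.5] p [0.509  0.1622 0.3468] F [ 0.3 -0.3 -4.3] w 0.0549
[[0.445, 0.821, -0.358], [0.87, -0.491, -0.042], [-0.21, -0.293, -0.933]]
[-0.      0.2981  0.3857  0.0478  0.5191  0.3221  0.1199] 1.1910194317074109e-05
approx bottle tilt deg 158.86788890999762
```

apply_moves(travel=[[0,0,0],[0,0,0],[0,0,0],[0,0,0],[0,0,0],[0,0,0],[0,0,0],[0,0,0]], delta_rot=[[0,0,0],[0,0,0],[0,0,0],[0,0,0],[0,0,0],[0,0,0],[0,0,0],[0,0,0]], grip=[1,1,1,1,1,1,1,1])

```text
t: 20.68
position: [0.5077, 0.1631, 0.3467]
orientation: [[0.443, 0.821, -0.36], [0.871, -0.489, -0.043], [-0.211, -0.295, -0.932]]
contact_force: [-0.1, -0.6, -3.6]
grip_width: 0.0551
```

apply_moves(travel=[[0,0,0],[0,0,0],[0,0,0],[0,0,0],[0,0,0],[0,0,0],[0,0,0],[0,0,0]], delta_rot=[[0,0,0],[0,0,0],[0,0,0],[0,0,0],[0,0,0],[0,0,0],[0,0,0],[0,0,0]], grip=[1,1,1,1,1,1,1,1])

```text
t: 21.68
position: [0.5077, 0.1631, 0.3467]
orientation: [[0.443, 0.821, -0.36], [0.871, -0.489, -0.043], [-0.211, -0.295, -0.932]]
contact_force: [0.3, 0.4, -4.1]
grip_width: 0.0551
```

```bash
cat >> fk.py <<'E'
MG=np.array([[0.488,-0.868,0.087],[0.856,0.496,0.146],[-0.17,0.003,0.985]]);XG=np.array([.5882,.2227,.087])  # grasp pose
# relative bottle pose in tool: axis base point
OB=np.array([.579,.208,0.0])
def bottle_now(s):
    M=np.array(s["orientation"]);T=M@MG.T
    return np.array(s["position"])+T@(OB-XG),T[:,2],T
TR=np.array([.5628,.0256,.003])
E
python3 - <<'E'
from g import *
s=status.read_state();o,z,T=bottle_now(s);print(o,z)
xt=TR+[0,0,.07]+(XG-OB); x0,M0,r=plan(xt,MG); q=D[-1][0]
print(xt)
for i in range(1,10):
    M=M0@R.from_rotvec(np.radians(6*r*i/9)).as_matrix();q,c=IK(x0+(xt-x0)*i/9,M,p,q); print(np.round(q).tolist(),"%.0e"%c)
E
```

```text
t 21.68 q [-36.1 -13.3 127.8  75.1  93.   -8.3] p [0.5077 0.1631 0.3467] F [ 0.3  0.4 -4.1] w 0.0551
[[0.443, 0.821, -0.36], [0.871, -0.489, -0.043], [-0.211, -0.295, -0.932]]
[-0.      0.2981  0.3857  0.0478  0.5191  0.3221  0.1199] 1.1910187177066345e-05
[0.53900314 0.16466292 0.42964694] [-0.42783579 -0.19151471 -0.88284351]
rot units(tool) [27.18  0.54 -0.67] travel units in tool now [-1.56  6.72  6.24] world [ 0.0643 -0.1228 -0.1867]
[0.572  0.0403 0.16  ]
[-37.0, -9.0, 127.0, 75.0, 93.0, 6.0] 4e-27
[-38.0, -4.0, 126.0, 74.0, 94.0, 20.0] 1e-26
[-39.0, 1.0, 125.0, 74.0, 94.0, 35.0] 5e-25
[-40.0, 5.0, 123.0, 74.0, 94.0, 50.0] 2e-25
[-41.0, 10.0, 122.0, 74.0, 93.0, 65.0] 2e-24
[-42.0, 14.0, 120.0, 74.0, 93.0, 80.0] 7e-23
[-43.0, 18.0, 119.0, 73.0, 93.0, 96.0] 5e-21
[-43.0, 22.0, 117.0, 73.0, 92.0, 112.0] 1e-18
[-44.0, 26.0, 115.0, 73.0, 91.0, 128.0] 4e-30
```

apply_moves(travel=[[0,0,0],[0,0,0],[0,0,0],[0,0,0],[0,0,0],[0,0,0],[0,0,0],[0,0,0]], delta_rot=[[0.8,0,0],[1,0,0],[1,0,0],[1,0,0],[1,0,0],[1,0,0],[1,0,0],[1,0,0]], grip=[1,1,1,1,1,1,1,1])

```text
t: 22.68
position: [0.5077, 0.1632, 0.3466]
orientation: [[0.443, 0.276, -0.853], [0.871, -0.357, 0.337], [-0.211, -0.893, -0.398]]
contact_force: [-0.3, -0.2, -4.3]
grip_width: 0.0551
```

apply_moves(travel=[[0,0,0],[0,0,0],[0,0,0],[0,0,0],[0,0,0],[0,0,0],[0,0,0],[0,0,0]], delta_rot=[[1,0,0],[1,0,0],[1,0,0],[1,0,0],[1,0,0],[1,0,0],[1,0,0],[1,0,0]], grip=[1,1,1,1,1,1,1,1])

```text
t: 23.68
position: [0.5075, 0.1633, 0.3465]
orientation: [[0.443, -0.472, -0.762], [0.871, 0.027, 0.49], [-0.211, -0.881, 0.424]]
contact_force: [0.3, -0.1, -4.0]
grip_width: 0.0551
```

apply_moves(travel=[[0,0,0],[0,0,0],[0,0,0],[0,0,0],[0,0,0],[0,0,0],[0,0,0],[0,0,0]], delta_rot=[[1,0,0],[1,0,0],[1,0,0],[1,0,0],[1,0,0],[1,0,0],[1,0,0],[1,0,0]], grip=[1,1,1,1,1,1,1,1])

```text
t: 24.68
position: [0.5075, 0.1633, 0.3465]
orientation: [[0.443, -0.887, -0.133], [0.872, 0.391, 0.296], [-0.21, -0.247, 0.946]]
contact_force: [-0.2, 0.6, -4.1]
grip_width: 0.0548
```

apply_moves(travel=[[0,0,0],[0,0,0],[0,0,0]], delta_rot=[[1,0,0],[0.6,0,0],[0,0,0]], grip=[1,1,1])

```text
t: 25.05
position: [0.5075, 0.1633, 0.3466]
orientation: [[0.443, -0.896, 0.022], [0.872, 0.436, 0.224], [-0.21, -0.08, 0.974]]
contact_force: [0.5, 0.4, -4.6]
grip_width: 0.0553
```

```bash
cat > pl.py <<'E'
from g import *
import sys
s=status.read_state();o,z,T=bottle_now(s);print("bottle",np.round(o,4),np.round(z,3))
plan(TR+[0,0,float(sys.argv[1])]+(XG-OB),MG)
E
python3 pl.py .07
```

```text
t 25.05 q [-36.1 -13.2 127.8  75.2  93.1 149.3] p [0.5075 0.1633 0.3466] F [ 0.5  0.4 -4.6] w 0.0553
[[0.443, -0.896, 0.022], [0.872, 0.436, 0.224], [-0.21, -0.08, 0.974]]
[-0.      0.2981  0.3857  0.0478  0.5191  0.3221  0.1199] 1.191018246195722e-05
bottle [0.5042 0.1417 0.2606] [-0.057  0.074  0.995]
rot units(tool) [ 0.9  -0.37 -0.47] travel units in tool now [-1.58 -3.86 -8.32] world [ 0.0645 -0.123  -0.1866]
```

apply_moves(travel=[[-0.2,-0.4,-0.9],[-0.2,-0.4,-0.9],[-0.2,-0.4,-0.9],[-0.2,-0.4,-0.9],[-0.2,-0.4,-0.9],[-0.2,-0.4,-0.9],[-0.2,-0.4,-0.9],[-0.1,-0.4,-0.9]], delta_rot=[[0.3,-0.12,-0.16],[0.3,-0.12,-0.16],[0.3,-0.12,-0.16],[0,0,0],[0,0,0],[0,0,0],[0,0,0],[0,0,0]], grip=[1,1,1,1,1,1,1,1])

```text
t: 26.05
position: [0.5529, 0.0563, 0.1762]
orientation: [[0.498, -0.864, 0.071], [0.85, 0.503, 0.157], [-0.172, -0.018, 0.985]]
contact_force: [-0.9, 0.1, -4.5]
grip_width: 0.0554
```

```bash
python3 pl.py .04; python3 - <<'E'
from h import *
t=camera("top")[90:260,190:400];s=camera("side")[130:280,140:330]
cv2.imwrite("pics/p8.png",cv2.cvtColor(np.hstack([cv2.resize(t,(400,324)),cv2.resize(s,(400,324))]),4))
E
```

```text
t 26.05 q [-44.5  20.5 119.5  72.9  91.4 127.6] p [0.5529 0.0563 0.1762] F [-0.9  0.1 -4.5] w 0.0554
[[0.498, -0.864, 0.071], [0.85, 0.503, 0.157], [-0.172, -0.018, 0.985]]
[-0.      0.2981  0.3857  0.0478  0.5191  0.3221  0.1199] 1.1910178962880325e-05
bottle [0.5451 0.0406 0.0892] [-0.017  0.012  0.999]
rot units(tool) [ 0.19 -0.02  0.11] travel units in tool now [ 0.15 -0.95 -1.87] world [ 0.0191 -0.016  -0.0462]
```

View pics/p8.png

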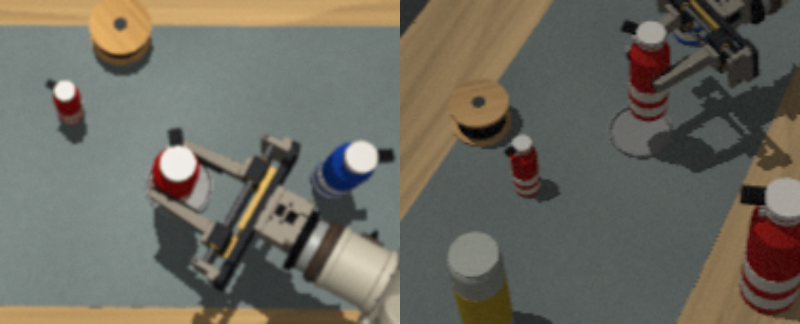

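Picture 7: the bottle is upright and shut in the grip near the tray, and the neighbours are untouched. I continue lowering.

apply_moves(travel=[[0.1,-0.5,-0.6],[0.1,-0.5,-0.6],[0,0,-0.6],[0,0,0]], delta_rot=[[0.19,0,0.1],[0,0,0],[0,0,0],[0,0,0]], grip=[1,1,1,1])

```text
t: 26.65
position: [0.5744, 0.041, 0.1314]
orientation: [[0.49, -0.867, 0.086], [0.855, 0.497, 0.147], [-0.171, 0.002, 0.985]]
contact_force: [0.4, 0.1, -4.2]
grip_width: 0.0549
```

```bash
python3 pl.py .0
```

```text
t 26.65 q [-43.9  30.  113.6  72.9  90.3 125.3] p [0.5744 0.041  0.1314] F [ 0.4  0.1 -4.2] w 0.0549
[[0.49, -0.867, 0.086], [0.855, 0.497, 0.147], [-0.171, 0.002, 0.985]]
[-0.      0.2981  0.3857  0.0478  0.5191  0.3221  0.1199] 1.1910173985877393e-05
bottle [0.5653 0.0262 0.0444] [-0.001  0.001  1.   ]
rot units(tool) [ 0.01 -0.01  0.02] travel units in tool now [ 0.21  0.07 -1.64] world [-0.0024 -0.0007 -0.0414]
```

apply_moves(travel=[[0.1,0,-0.4],[0.1,0,-0.4],[0,0,-0.4],[0,0,-0.2],[0,0,0]], delta_rot=[[0,0,0],[0,0,0],[0,0,0],[0,0,0],[0,0,0]], grip=[1,1,1,1,1])

```text
t: 27.28
position: [0.5736, 0.0404, 0.0947]
orientation: [[0.49, -0.867, 0.085], [0.855, 0.498, 0.147], [-0.17, 0.001, 0.985]]
contact_force: [-0.2, -1.0, -4.4]
grip_width: 0.0551
```

```bash
python3 pl.py .0
```

```text
t 27.27 q [-44.   35.3 112.1  72.8  89.2 121.5] p [0.5736 0.0404 0.0947] F [-0.2 -1.  -4.4] w 0.0551
[[0.49, -0.867, 0.085], [0.855, 0.498, 0.147], [-0.17, 0.001, 0.985]]
[-0.      0.2981  0.3857  0.0478  0.5191  0.3221  0.1199] 1.1910166612969098e-05
bottle [0.5646 0.0256 0.0077] [-0.002  0.001  1.   ]
rot units(tool) [ 0.02 -0.    0.02] travel units in tool now [-0.    0.05 -0.19] world [-0.0016 -0.0001 -0.0047]
```

apply_moves(travel=[[0,0.05,-0.1],[0,0,-0.06],[0,0,-0.04],[0,0,0]], delta_rot=[[0,0,0],[0,0,0],[0,0,0],[0,0,0]], grip=[1,1,1,1])

```text
t: 27.78
position: [0.5724, 0.0399, 0.0901]
orientation: [[0.491, -0.867, 0.084], [0.855, 0.498, 0.148], [-0.17, -0.001, 0.985]]
contact_force: [-0.2, 0.1, -4.3]
grip_width: 0.0546
```

apply_moves(travel=[[0,0,-0.06],[0,0,-0.04]], delta_rot=[[0,0,0],[0,0,0]], grip=[1,1])

```text
t: 28.02
position: [0.5724, 0.0397, 0.0901]
orientation: [[0.49, -0.868, 0.08], [0.856, 0.497, 0.144], [-0.164, -0.002, 0.986]]
contact_force: [-1.7, 0.9, 3.9]
grip_width: 0.0551
```

apply_moves(travel=[[0,0,0],[0,0,0],[0,0,0],[0,0,0],[0,0,0]], delta_rot=[[0,0,0],[0,0,0],[0,0,0],[0,0,0],[0,0,0]], grip=[-0.3,-0.65,-0.65,-0.65,-0.65], squeeze=10)

```text
t: 28.65
position: [0.5731, 0.0391, 0.0904]
orientation: [[0.491, -0.867, 0.079], [0.855, 0.498, 0.145], [-0.165, -0.004, 0.986]]
contact_force: [0.8, -0.1, 0.1]
grip_width: 0.0755
```

```bash
python3 - <<'E'
from g import *
# retreat 12 cm back along tool x, up, then tool down config plan
M0=np.array(D[-1][2]);x0=np.array(D[-1][1]);q=D[-1][0]
xr=x0-.12*M0[:,0]; q1,c=IK(xr,M0,p,q);print("retreat",xr,np.round(q1),c)
t=camera("top")[110:240,210:360];s=camera("side")[140:240,200:320]
cv2.imwrite("pics/p9.png",cv2.cvtColor(np.hstack([cv2.resize(t,(400,346)),cv2.resize(s,(400,346))]),4))
E
```

```text
t 28.65 q [-44.2  36.2 111.8  72.9  89.4 120.6] p [0.5731 0.0391 0.0904] F [ 0.8 -0.1  0.1] w 0.0755
[[0.491, -0.867, 0.079], [0.855, 0.498, 0.145], [-0.165, -0.004, 0.986]]
[-0.      0.2981  0.3857  0.0478  0.5191  0.3221  0.1199] 1.1910160997913067e-05
retreat [ 0.51411446 -0.06353283  0.11014654] [-58.  34. 111.  62.  97. 120.] 1.3531867166505677e-22
```

View pics/p9.png

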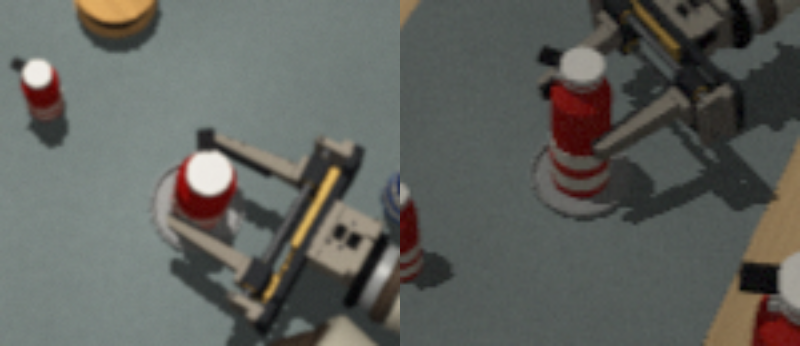

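Picture 8: the bottle stands in the tray, shut, with the fingers open around it. I retreat straight back, then go up.

apply_moves(travel=[[-0.5,0,0],[-0.8,0,0],[-1,0,0],[-1,0,0],[-1,0,0],[-0.5,0,1],[0,0,1],[0,0,1]], delta_rot=[[0,0,0],[0,0,0],[0,0,0],[0,0,0],[0,0,0],[0,0,0],[0,0,0],[0,0,0]], grip=[-0.65,-0.65,-0.65,-0.65,-0.65,-0.65,-0.65,-0.65])

```text
t: 29.75
position: [0.5153, -0.0601, 0.1863]
orientation: [[0.493, -0.866, 0.082], [0.854, 0.5, 0.142], [-0.164, -0.0, 0.986]]
contact_force: [0.6, -0.7, 0.5]
grip_width: 0.076
```

```bash
python3 - <<'E'
from g import *
M1=np.array([[0,0,-1],[0,-1,0],[-1,0,0.]]);q=D[-1][0]
xt=np.array([.56,-.06,.28]);x0,M0,r=plan(xt,M1);N=17
for i in range(1,N+1):
    M=M0@R.from_rotvec(np.radians(6*r*i/N)).as_matrix();Mp=M0@R.from_rotvec(np.radians(6*r*(i-1)/N)).as_matrix()
    q,c=IK(x0+(xt-x0)*i/N,M,p,q); print(np.round(q).tolist(),"%.0e"%c,np.round(Mp.T@(xt-x0)/N/.025,2))
E
```

```text
t 29.75 q [-57.4  23.7 113.3  63.1 101.  128.1] p [ 0.5153 -0.0601  0.1863] F [ 0.6 -0.7  0.5] w 0.076
[[0.493, -0.866, 0.082], [0.854, 0.5, 0.142], [-0.164, -0.0, 0.986]]
[-0.      0.2981  0.3857  0.0478  0.5191  0.3221  0.1199] 1.191015954719733e-05
rot units(tool) [-16.1    7.88  13.64] travel units in tool now [ 0.27 -1.55  3.84] world [0.0447 0.0001 0.0937]
[-55.0, 24.0, 109.0, 60.0, 102.0, 125.0] 9e-20 [ 0.02 -0.09  0.23]
[-53.0, 24.0, 106.0, 56.0, 103.0, 123.0] 4e-20 [-0.   -0.11  0.22]
[-51.0, 24.0, 102.0, 53.0, 104.0, 120.0] 1e-20 [-0.02 -0.13  0.2 ]
[-49.0, 23.0, 99.0, 49.0, 105.0, 117.0] 2e-21 [-0.05 -0.15  0.19]
[-47.0, 23.0, 96.0, 46.0, 105.0, 114.0] 7e-22 [-0.07 -0.16  0.17]
[-44.0, 22.0, 93.0, 42.0, 105.0, 110.0] 2e-21 [-0.09 -0.17  0.15]
[-42.0, 22.0, 90.0, 39.0, 105.0, 107.0] 2e-21 [-0.11 -0.18  0.13]
[-40.0, 21.0, 88.0, 35.0, 105.0, 103.0] 1e-21 [-0.13 -0.18  0.1 ]
[-37.0, 20.0, 86.0, 31.0, 105.0, 100.0] 3e-21 [-0.15 -0.18  0.08]
[-35.0, 19.0, 85.0, 27.0, 104.0, 96.0] 5e-20 [-0.17 -0.17  0.05]
[-33.0, 17.0, 84.0, 23.0, 102.0, 93.0] 3e-19 [-0.18 -0.16  0.03]
[-30.0, 16.0, 84.0, 19.0, 101.0, 89.0] 2e-18 [-0.2  -0.14  0.  ]
[-28.0, 14.0, 84.0, 15.0, 98.0, 85.0] 1e-17 [-0.21 -0.13 -0.02]
[-25.0, 12.0, 84.0, 11.0, 96.0, 82.0] 9e-30 [-0.22 -0.11 -0.04]
[-23.0, 10.0, 85.0, 8.0, 93.0, 78.0] 5e-29 [-0.22 -0.08 -0.06]
[-21.0, 8.0, 86.0, 4.0, 90.0, 75.0] 2e-29 [-0.22 -0.06 -0.08]
[-18.0, 5.0, 88.0, -0.0, 86.0, 72.0] 2e-28 [-0.22 -0.03 -0.09]
```

apply_moves(travel=[[0,0,1],[0,-0.2,1],[0,-0.2,1],[0,-0.2,0.3],[0,-0.2,0.2],[0,-0.2,0.2],[0,-0.2,0.1],[-0.1,-0.2,0.1]], delta_rot=[[0,0,0],[-0.95,0.46,0.8],[-0.95,0.46,0.8],[-0.95,0.46,0.8],[-0.95,0.46,0.8],[-0.95,0.46,0.8],[-0.95,0.46,0.8],[-0.95,0.46,0.8]], grip=[1,1,1,1,1,1,1,1])

```text
t: 30.75
position: [0.5445, -0.0525, 0.2925]
orientation: [[0.005, -0.869, -0.495], [0.79, -0.301, 0.535], [-0.614, -0.394, 0.684]]
contact_force: [0.4, 1.0, -0.4]
grip_width: 0.0005
```

apply_moves(travel=[[0,-0.2,0],[0,-0.2,0],[0,-0.2,0],[0,-0.1,0],[0,-0.1,0],[0,-0.1,0],[0,0,0],[0,0,0]], delta_rot=[[-0.95,0.46,0.8],[-0.95,0.46,0.8],[-0.95,0.46,0.8],[-0.95,0.46,0.8],[-0.95,0.46,0.8],[-0.95,0.46,0.8],[-0.95,0.46,0.8],[-0.95,0.46,0.8]], grip=[1,1,1,1,1,1,1,1])

```text
t: 31.75
position: [0.5589, -0.0484, 0.3023]
orientation: [[-0.07, -0.169, -0.983], [0.135, -0.978, 0.159], [-0.988, -0.121, 0.091]]
contact_force: [-1.5, 0.7, -0.5]
grip_width: 0.0003
```

```bash
python3 - <<'E'
from g import *
im=camera("wrist")
M1=np.array([[0,0,-1],[0,-1,0],[-1,0,0.]])
plan(np.array([.60,.026,.27]),M1)
u=proj("wrist",[.565,.026,.1]).astype(int);x,y=int(np.clip(u[0],75,437)),int(np.clip(u[1],65,319))
print("crop origin",x-75,y-65)
cv2.imwrite("pics/w10.png",cv2.resize(im[y-65:y+65,x-75:x+75,::-1],None,fx=4,fy=4,interpolation=2))
E
```

```text
t 31.75 q [-20.7   8.7  82.5   5.8  95.3  79. ] p [ 0.5589 -0.0484  0.3023] F [-1.5  0.7 -0.5] w 0.0003
[[-0.07, -0.169, -0.983], [0.135, -0.978, 0.159], [-0.988, -0.121, 0.091]]
[-0.      0.2981  0.3857  0.0478  0.5191  0.3221  0.1199] 1.1910145736964739e-05
rot units(tool) [-1.53  0.75  1.21] travel units in tool now [ 1.6  -2.95 -1.29] world [ 0.0412  0.0727 -0.0334]
crop origin 140 87
```

View pics/w10.png

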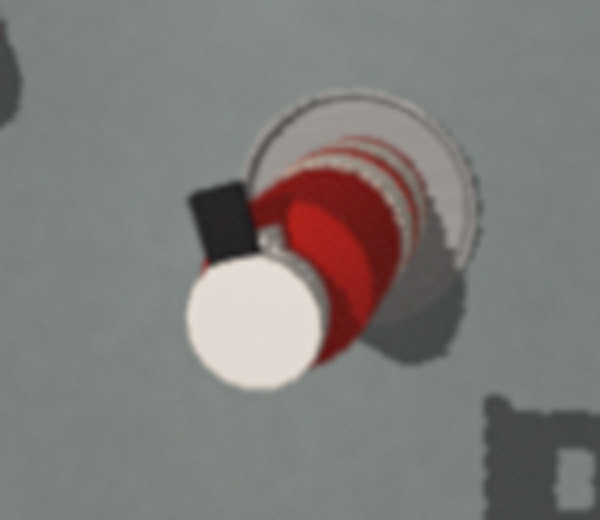

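Picture 9: the bottle stands in the tray, cap shut at crop (256,321), lever outer end at (217,189).

```bash
python3 - <<'E'
from h import *
w=lambda c,z:np.round(atz("wrist",(140+c[0]/4,87+c[1]/4),z),4)
print("cap",w((256,321),.158),"lever end",w((217,189),.158),"lever c",w((225,222),.158),"tray",w((363,208),.013), (w((248,208),.013)+w((481,208),.013))/2,(w((363,90),.013)+w((363,326),.013))/2)
E
```

```text
cap [0.5642 0.0251 0.158 ] lever end [0.603 0.028 0.158] lever c [0.5936 0.0278 0.158 ] tray [0.5634 0.0226 0.013 ] [0.56365 0.0229  0.013  ] [0.56235 0.023   0.013  ]
```

apply_moves(travel=[[0,-0.7,-0.4],[0,-0.7,-0.4],[0,-0.7,-0.3],[0,-0.5,-0.3],[0,0,0]], delta_rot=[[-0.8,0.4,0.6],[-0.73,0.35,0.6],[0,0,0],[0,0,0],[0,0,0]], grip=[1,1,1,1,1])

```text
t: 32.42
position: [0.5975, 0.0145, 0.3044]
orientation: [[-0.004, -0.009, -1.0], [0.002, -1.0, 0.009], [-1.0, -0.002, 0.004]]
contact_force: [-0.0, -0.2, 0.9]
grip_width: 0.0006
```

apply_moves(travel=[[0.9,-0.54,-0.26],[1,0,0],[1,0,0],[1,0,0],[1,0,0],[0.5,0,0],[0,0,0]], delta_rot=[[0,0,0],[0,0,0],[0,0,0],[0,0,0],[0,0,0],[0,0,0],[0,0,0]], grip=[1,1,1,1,1,1,1])

```text
t: 33.3
position: [0.6038, 0.0218, 0.1647]
orientation: [[-0.009, -0.022, -1.0], [0.003, -1.0, 0.022], [-1.0, -0.003, 0.009]]
contact_force: [0.8, -0.5, -0.4]
grip_width: 0.0004
```

apply_moves(travel=[[0,-0.25,0],[0.25,0,0],[0.25,0,0],[0.25,0,0],[0.25,0,0],[0.1,0,0],[0,0,0]], delta_rot=[[0,0,0],[0,0,0],[0,0,0],[0,0,0],[0,0,0],[0,0,0],[0,0,0]], grip=[1,1,1,1,1,1,1])

```text
t: 34.17
position: [0.6062, 0.0281, 0.1389]
orientation: [[-0.003, -0.023, -1.0], [0.002, -1.0, 0.023], [-1.0, -0.002, 0.003]]
contact_force: [0.7, -0.7, -0.2]
grip_width: 0.0006
```

```bash
python3 - <<'E'
from h import *
log()
t=camera("top")[110:240,210:360];s=camera("side")[140:240,200:320]
cv2.imwrite("pics/p11.png",cv2.cvtColor(np.hstack([cv2.resize(t,(400,346)),cv2.resize(s,(400,346))]),4))
E
```

```text
t 34.17 q [-8.8 17.6 90.3  0.1 72.3 82.5] p [0.6062 0.0281 0.1389] F [ 0.7 -0.7 -0.2] w 0.0006
[[-0.003, -0.023, -1.0], [0.002, -1.0, 0.023], [-1.0, -0.002, 0.003]]
```

View pics/p11.png

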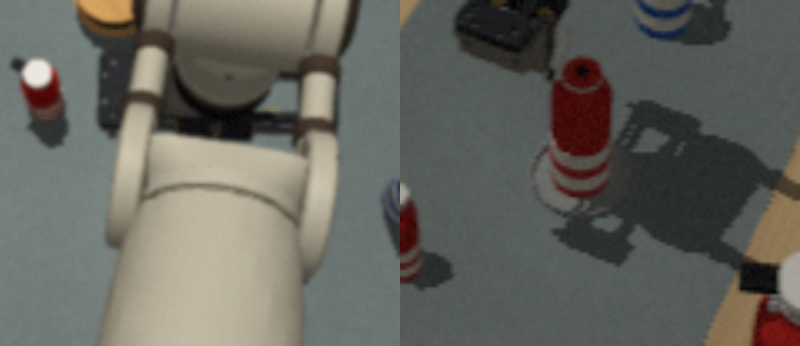

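Picture 10: the neck opening is bare at (582,70), so the cap is up. I press a little further for margin, then withdraw.

apply_moves(travel=[[0.2,0,0],[0,0,0],[-0.2,0,-0.3],[-0.6,0,-0.3],[-1,0,0],[-1,0,0],[-1,0,0],[-1,0,0]], delta_rot=[[0,0,0],[0,0,0],[0,0,0],[0,0,0],[0,0,0],[0,0,0],[0,0,0],[0,0,0]], grip=[1,1,1,1,1,1,1,1])

```text
t: 35.28
position: [0.6243, 0.0273, 0.2611]
orientation: [[-0.001, -0.023, -1.0], [0.002, -1.0, 0.023], [-1.0, -0.002, 0.001]]
contact_force: [0.6, 0.2, 0.1]
grip_width: 0.0006
```

apply_moves(travel=[[-0.5,-1,0],[0,-1,0],[0,-1,0],[0,-1,0],[0,0,0]], delta_rot=[[0,0,0],[0,0,0],[0,0,0],[0,0,0],[0,0,0]], grip=[1,1,1,1,1])

```text
t: 35.9
position: [0.6321, 0.1293, 0.2861]
orientation: [[0.015, -0.024, -1.0], [0.001, -1.0, 0.024], [-1.0, -0.002, -0.015]]
contact_force: [0.1, -0.0, 0.7]
grip_width: 0.0006
```

```bash
python3 - <<'E'
from h import *
log()
w=camera("wrist");s=camera("side")[140:240,200:320]
cv2.imwrite("pics/p12.png",cv2.cvtColor(np.hstack([cv2.resize(w,(461,346)),cv2.resize(s,(339,346))]),4))
E
```

```text
t 35.9 q [ 0.8 16.8 74.5  0.1 87.9 92.2] p [0.6321 0.1293 0.2861] F [ 0.1 -0.   0.7] w 0.0006
[[0.015, -0.024, -1.0], [0.001, -1.0, 0.024], [-1.0, -0.002, -0.015]]
```

View pics/p12.png

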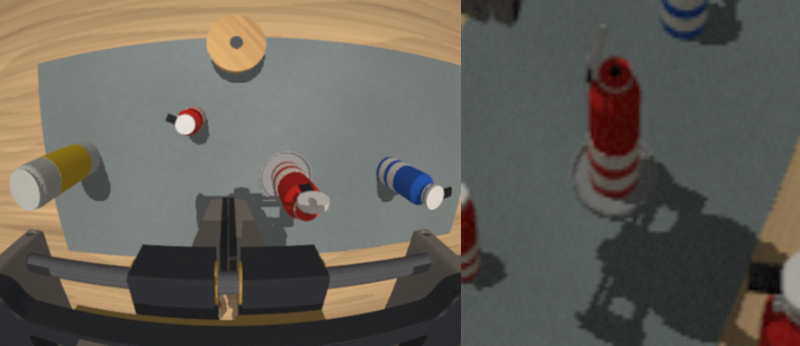

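Picture 11: the cap stands near upright at (597,45), the bottle is upright in the tray, and the others are in place. I'm handing in.

```bash
python3 -c "
from plant import *
print(close_job())"
```

```text
the job is handed in; nothing more can be done
None
```

The job is done and handed in at about 36 s of the 72 s allowed; no verdict was reported. The steps, in order:

1. **Cap shut:** I swept the middle-sized red bottle's cap closed and pressed it down with about 18 N. A close crop then showed it flat.
2. **Mixing:** I gripped the bottle from the side, lifted it and held it upside down. The pose gave about 152° from upright with the underside about 0.43 m up, for a little over 2 s.
3. **Placing:** I set it upright in the drip tray with light contact and let go of it.
4. **Cap open:** I pressed the thumb lever down to flip the cap open and moved the arm clear.

**Last checks:**
- The camera put the bottle within about 3 mm of the tray centre. I measured this before pressing the lever; the last picture still shows it upright in the tray.
- The cap stands near upright. I estimate it is open by about 1.3 to 1.5 rad from the stroke and the picture, but I did not measure it directly.
- The blue bottle, spray can and spool look unmoved in the last picture, and the arm reads no contact beyond sensor noise.

No check failed. The side camera's first estimate of the tray position was about 15 mm off the other views, so I used the wrist camera's value.

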